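Fetch the spare eyepiece from the parts bin

ROBOT

A 6-joint arm with a two-finger parallel gripper is mounted at the origin on a cart in front of the work surface, level with it; the furniture and walls round the work are solid. World frame = base frame: x ahead of the robot, y to its left, z up, the work surface at z = 0. Lengths are in mm, angles in degrees, forces in N, time in s.
With the tool pointing down it reaches from about 350 to 850 mm from the base axis. Payload 8.1 kg.
Tool frame: the origin (TCP) lies at the very end of the fingers, on their centre line; the grasp point (between the pads) lies 19 mm behind it; z points along the fingers, y is the line along which they close (so a half turn about z gives the same grasp; the last joint's range is limited). The gripper opens to 85 mm and grips with 20 to 120 N. Pads are 22 mm wide; open, the fingers measure 114 mm over their backs; the gripper's body (76 mm by 85 mm) begins 54 mm behind the grasp point. The pads swing forward as they close: fully open they stand 13 mm farther back than shut.
Start: joints at [-4.893, 7.471, 85.268, -0, 87.261, -4.893], TCP at [600.004, 0.022, 231.292] pointing down, gripper open.
Joint ranges: [-169.43, 169.43], [-51.17, 129.36], [1.28, 143.12], [-76.62, 256.62], [0, 156.53], [-152.29, 152.29]. Speed limits (degrees/s): [136.94, 136.94, 159.86, 180, 180, 180].

INTERFACE

Orientations are given as [roll, pitch, yaw] about the fixed x, y, z axes, in that order (R = Rz(yaw) Ry(pitch) Rx(roll)).
In Python, from bench import sense, eyes, job, models gives the robot as it stands. The module is installed in compiled form; this text tells all that it offers.
- The arm moves only by the tool apply_moves, never from a script. Its argument "rows" is a list of rows, each a list of 6 numbers: the shift along the tool's x, y, z in mm, then the turn, a rotation vector about the tool's x, y, z in rad. In form: [[dx, dy, dz, rx, ry, rz], ...]. A call has exactly 5 rows; each row shifts and turns the commanded pose from where the row before left it, along the tool's axes as they then stand; what a row does not reach is not made up. A row lasts 1/8 s, in which the tool goes at most 62.5 mm and 10.7 degrees, less where a joint would pass 70% of its speed; a pose out of reach is approached as far as the arm can. A call is refused whole if a number of a shift passes 62.5 or a number of a turn 0.188, either way. A call with a gripper value outside its range is refused whole. "fingers" is the finger opening in mm, from 0 to 85.4, set as the call begins (left out, the last holds). The fingers move at their own pace and stop on an object; "grip_force" is the grip in N (left out, the last holds). Time passes only in rows, so rows that do not move let the fingers close, or fill a call up. It gives the time, the measured TCP pose, the force, the opening and the grip force at its end, in the units of the state.
- sense(): the state, without advancing time (a new reading comes with each control period).
- eyes.snapshot(name): name is "scene" or "side" or "wrist"; returns (picture, depth): 384x512x3 uint8, red, green, blue; 384x512 float32, mm along the optical axis (not along the pixel's ray), 0 where there is no reading.
- eyes.get_calibration(name): a dict with "intrinsics" (3x3 intrinsics, pixels), "R" (3x3) and "t" (3): a world point X has camera coordinates R X + t; the wrist camera has in their place "mount" (4x4, takes a point from camera to tool coordinates, whose origin is the TCP and whose axes are the flange's). Camera axes: x right, y down, z forward; pixel columns grow to the right and rows downward; lengths in mm; the calibration is good to about 2 mm. A picture is of the moment at which its call begins: read the wrist's pose just before it. get_calibration takes no time and is no camera call.
- job.hand_in(): hands the job in; it is judged then, once.
Trained networks look in the newest picture that a camera, given by its name, has taken for a name from the list of things; names that differ only in an ending like _2 or _b are one class to them, and where a whole thing is asked for, a point or a joint stands for the part that bears it (a point fixed in the world has none). Each returns a list of dicts, best first, with "confidence" (0 to 1); they miss things now and then, are a little off and sometimes report something else, mostly with a low value. They report only what shows in the picture. A call takes as long as a camera call.
- models.boxes_of(name, camera): "xyz" ([x, y, z] in mm, in world coordinates, good to about 4 mm: the middle of the surface that is visible of it).
- models.cut_out(name, camera): "pixels" (384x512 bool, what is visible of it).
- models.place_of(name, camera): "xyz" ([x, y, z] in mm, in world coordinates, good to about 4 mm: a listed point, or the origin of a listed thing).
The state is a dict: "time": time; "joint_pos": joint angles; "qd": joint speeds; "joint_efforts": joint torques, N m; "tool_pos": TCP position; "tcp_rot": TCP orientation; "ft_force": force on the tool from outside, world axes, zero at the start; "wrist_torque": the same for the moment, N m; "finger_gap": finger opening in mm; "grip_force": force on a finger pad.
Only numpy, scipy, OpenCV 4.12 (cv2) and the standard library are available. Lean on these libraries where they do the work, as an engineer would, in place of code of your own. Each camera call takes 0.05 s, during which the arm holds its last target. There are 200 camera calls.

TASK

Lift the spare microscope eyepiece out of its compartment in the grey three-compartment parts bin and stand it upright on its narrow barrel inside the clear open slide tray, well inside the walls, setting it down gently rather than dropping it. Leave the small amber bottle and the steel objective lens where they stand in the bin.

Things in the scene. Friction and masses are not known exactly. Their poses are not given: they have to be found in the camera images.
- eyepiece_center (a point): Eyepiece: black, round, 61 mm tall, 40 to 85 g, upright in a bin compartment (any). Barrel 29 mm diameter; head 45 mm, from 27 to 61 mm up: grip there. Point: on its axis, 30.5 mm above its foot; z up, x and y parallel to the bin's at the start. Bin: fixed, 146 (x) x 252 (y) x 30 mm high, walls and floor 3 mm; 3 compartments in a row along y, each 140 (x) x 80 mm (y) inside: most finger room along x.
- oil_bottle_center (a point): Small amber bottle with white cap, 41 mm diameter, 82 mm tall, upright in another compartment of the bin: not to be disturbed. The point is on its axis, half-way up (41 mm above its foot). Like the other parts it stands on the bin's 3 mm floor, within about 1 cm of the centre of its compartment; compartment centres are 83 mm apart.
- objective_center (a point): A steel objective lens, a stepped barrel of 31 mm greatest diameter, 46 mm tall with a narrow nose on top, upright in the remaining compartment of the bin: not to be disturbed. The point is on its axis, half-way up (23 mm above its foot).
- clear_tray: The clear open slide tray on the desk, loose (about 120 g): 78 mm (its x) by 120 mm (its y) by 22 mm high, walls and floor 2 mm, empty. Origin at the centre of its underside, z up. Inside 74 by 116 mm.

How it is judged:
By the outcome, as a careful person would: the job done as asked, in the order asked, and still so for the second after the job is handed in, with the robot touching nothing.
It also fails if it takes over 34 s, if anything falls off the work surface, if the arm or the gripper's body presses on something with over 40 N, if the wrist force passes 120 N, or if a joint passes its speed limit or range.

## Working session

There is one attempt and no reset: what is moved stays moved. The work goes in short steps, Python scripts to look and compute and a tool call to move; the robot and the scene stay as the last step left them, time stands still between calls to the robot, and variables do not carry over. Pictures are saved under pics/ and viewed, at most 10 in all, crops included, and the job is handed in when it is done.

Besides the shell and the picture viewer there is one more tool, called after "Emit:" by a JSON object that holds its "api" and its "payload". apply_moves: Moves the arm, as the interface text tells. Its arguments: {"type":"object","properties":{"rows":{"type":"array"},"fingers":{"type":"number"},"grip_force":{"type":"number"}},"required":["rows"]}

```bash
mkdir -p pics; python3 - <<'E'
from bench import sense, eyes, job, models
import cv2,numpy as np
s=sense();print(s["time"],s["tool_pos"],s["tcp_rot"],s["finger_gap"])
ims=[]
for c in ["scene","side"]:
    p,d=eyes.snapshot(c);ims.append(p[:,:,::-1])
    for n in ["eyepiece_center","oil_bottle_center","objective_center","clear_tray"]:
        print(c,n,[(np.round(r["xyz"]),round(r["confidence"],2)) for r in models.place_of(n,c)][:2])
cv2.imwrite("pics/a.png",cv2.resize(np.hstack(ims),(800,300)))
E
```

```text
0.0 [5.99464847e+02 6.81011265e-02 2.30223296e+02] [-1.79895057e+02 -1.07015624e-02  8.99994464e+01] 85.34338640515264
scene eyepiece_center [(array([499., 220.,  32.]), 0.95)]
scene oil_bottle_center [(array([494., 310.,  45.]), 0.67)]
scene objective_center [(array([516., 147.,  29.]), 0.67)]
scene clear_tray [(array([541., -74.,   3.]), 0.57)]
side eyepiece_center [(array([502., 218.,  31.]), 0.86)]
side oil_bottle_center [(array([493., 306.,  45.]), 0.96)]
side objective_center [(array([511., 144.,  23.]), 0.61)]
side clear_tray [(array([536., -78.,   2.]), 0.65)]
```

View pics/a.png

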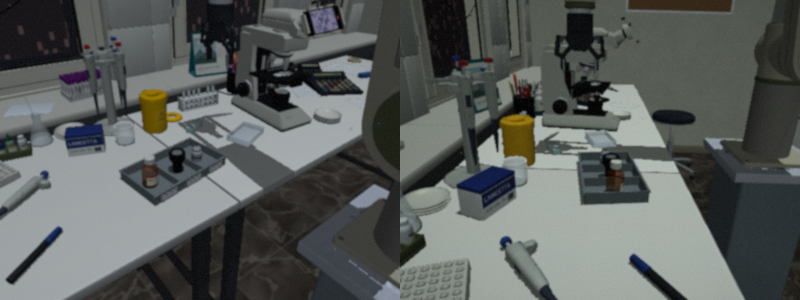

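The pictures show the bin around (125–225, 145–200) in the scene view, with the black eyepiece in the middle compartment at (177,160). The clear tray is at (245,133), next to the microscope. I'll go above the eyepiece and look from close by.

Emit:
{"api": "apply_moves", "payload": {"rows": [[44, -20, 0, 0, 0, 0], [44, -20, 0, 0, 0, 0], [44, -20, 0, 0, 0, 0], [44, -20, 0, 0, 0, 0], [43, -20, 0, 0, 0, 0]], "fingers": 85}}

```text
time: 1.12
tool_pos: [499.3, 220.4, 231.5]
tcp_rot: [180.0, -0.0, 90.0]
ft_force: [0.5, -0.4, 0.3]
finger_gap: 84.9
grip_force: 0.0
```

```bash
cat > h.py <<'E'
from bench import sense, eyes, job, models
import cv2,numpy as np
from scipy.spatial.transform import Rotation as Ro
def T(s):
    M=np.eye(4);M[:3,:3]=Ro.from_euler('xyz',s["tcp_rot"],degrees=True).as_matrix();M[:3,3]=s["tool_pos"];return M
def cloud(cam):
    s=sense();p,d=eyes.snapshot(cam);c=eyes.get_calibration(cam);K=np.array(c["intrinsics"])
    v,u=np.mgrid[:384,:512];q=np.stack([(u-K[0,2])/K[0,0]*d,(v-K[1,2])/K[1,1]*d,d],-1)
    if cam=="wrist":
        M=T(s)@np.array(c["mount"]);w=q@M[:3,:3].T+M[:3,3]
    else: w=(q-np.array(c["t"]))@np.array(c["R"])
    return p,d,w
E
python3 - <<'E'
from h import *
s=sense();print(s["time"],s["tool_pos"],s["tcp_rot"])
print(np.round(eyes.get_calibration("wrist")["mount"],2))
p,d,w=cloud("wrist");cv2.imwrite("pics/b.png",p[:,:,::-1])
for n in ["eyepiece_center","oil_bottle_center","objective_center"]:
    print(n,[(np.round(r["xyz"]),round(r["confidence"],2)) for r in models.place_of(n,"wrist")][:2])
r=models.cut_out("eyepiece_center","wrist")
if r:
    m=r[0]["pixels"]&(d>0);q=w[m];t=q[q[:,2]>55]
    print(len(t),t.min(0),t.max(0),np.median(t,0));print(cv2.minEnclosingCircle(t[:,:2].astype(np.float32)))
# obstacles near the tray, scene camera
for cam in ["scene","side"]:
    p,d,w=cloud(cam);
    r=models.cut_out("clear_tray",cam)
    if r:
        m=r[0]["pixels"]&(d>0);q=w[m];q=q[(abs(q[:,0]-540)<90)&(abs(q[:,1]+76)<90)];print(cam,np.percentile(q,[2,98],axis=0),cv2.minAreaRect(q[:,:2].astype(np.float32)))
    g=w[(d>0)];g=g[(abs(g[:,0]-560)<180)&(g[:,1]<60)&(g[:,1]>-260)&(g[:,2]>30)]
    print(len(g)); 
    if len(g): print(g.min(0),g.max(0))
E
```

```text
1.125 [499.26794732 220.380228   231.5169941 ] [ 1.79970092e+02 -1.38486461e-02  8.99939294e+01]
[[  -0.     -0.96   -0.29   75.85]
 [   1.      0.     -0.     -0.48]
 [   0.     -0.29    0.96 -143.38]
 [   0.      0.      0.      1.  ]]
eyepiece_center [(array([505., 222.,  32.]), 0.66)]
oil_bottle_center [(array([492., 312.,  44.]), 0.72)]
objective_center [(array([514., 147.,  22.]), 0.57)]
1460 [479.31355664 199.02661824  55.0429221 ] [523.72735451 242.48273393  66.56436186] [501.02743442 221.7461925   63.7627269 ]
((501.3768615722656, 220.18711853027344), 22.4680118560791)
scene [[ 4.82983097e+02 -1.40076495e+02  4.74500151e-01]
 [ 5.87729016e+02 -9.24533144e+00  2.30910465e+01]] ((551.4625854492188, -92.5489273071289), (101.53433990478516, 169.3494415283203), 17.504846572875977)
8755
[ 399.42063569 -259.98078831   30.00421373] [ 739.99378494 -149.34164452  408.89941604]
side [[ 4.85169108e+02 -1.40443236e+02 -4.43511649e-01]
 [ 5.84390802e+02 -7.02368930e+00  2.09958088e+01]] ((535.5213623046875, -74.14444732666016), (78.83808135986328, 128.8213653564453), 18.07047462463379)
5824
[ 411.81365768 -259.878989     30.06043342] [ 739.99930585 -148.0751634   370.65221997]
```

View pics/b.png

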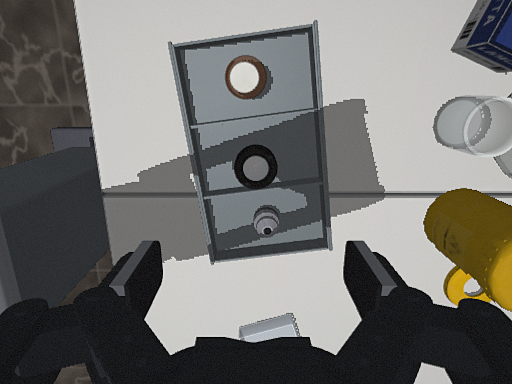

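The eyepiece is at about (501, 221) with its head top at z≈64, at pixel (256,167). The bottle (246,77) and objective (266,220) are clear of the fingers, which close along x. I'll descend now.

Emit:
{"api": "apply_moves", "payload": {"rows": [[0.5, 2, 40, 0, 0, 0], [0, 0, 40, 0, 0, 0], [0, 0, 35, 0, 0, 0], [0, 0, 25, 0, 0, 0], [0, 0, 20, 0, 0, 0]]}}

```text
time: 2.2
tool_pos: [501.9, 218.4, 69.8]
tcp_rot: [-179.9, 0.0, 89.9]
ft_force: [1.0, 0.4, 0.7]
finger_gap: 85.1
grip_force: 0.0
```

Emit:
{"api": "apply_moves", "payload": {"rows": [[0, 0, 15, 0, 0, 0], [0, 0, 13, 0, 0, 0], [0, 0, 10, 0, 0, 0], [0, 0, 4, 0, 0, 0], [0, 0, 0, 0, 0, 0]]}}

```text
time: 2.82
tool_pos: [502.1, 219.6, 29.4]
tcp_rot: [180.0, -0.0, 90.0]
ft_force: [-0.1, -0.7, 0.2]
finger_gap: 84.6
grip_force: 0.0
```

Emit:
{"api": "apply_moves", "payload": {"rows": [[0, 0, 0, 0, 0, 0], [0, 0, 0, 0, 0, 0], [0, 0, 0, 0, 0, 0], [0, 0, 0, 0, 0, 0], [0, 0, 0, 0, 0, 0]], "fingers": 35, "grip_force": 35}}

```text
time: 3.45
tool_pos: [502.3, 219.7, 29.9]
tcp_rot: [180.0, -0.0, 90.0]
ft_force: [-1.3, -0.9, 5.9]
finger_gap: 43.5
grip_force: 35.7
```

Emit:
{"api": "apply_moves", "payload": {"rows": [[0, 0, -5, 0, 0, 0], [0, 0, -15, 0, 0, 0], [0, 0, -30, 0, 0, 0], [0, 0, -40, 0, 0, 0], [0, 0, -40, 0, 0, 0]]}}

```text
time: 4.08
tool_pos: [501.9, 219.5, 161.4]
tcp_rot: [180.0, -0.0, 90.0]
ft_force: [0.8, 0.7, -1.1]
finger_gap: 43.6
grip_force: 35.8
```

```bash
python3 - <<'E'
from h import *
s=sense();print(s["tool_pos"],s["tcp_rot"],s["finger_gap"],s["grip_force"],s["ft_force"])
for cam in ["scene","side"]:
    p,d,w=cloud(cam);cv2.imwrite(f"pics/c_{cam}.png",p[:,:,::-1])
    print([(np.round(r["xyz"]),round(r["confidence"],2)) for r in models.place_of("eyepiece_center",cam)][:1])
    r=models.cut_out("eyepiece_center",cam)
    if r:
        m=r[0]["pixels"]&(d>0);q=w[m];print(m.sum(),np.percentile(q,[1,50,99],axis=0).round())
im=cv2.imread("pics/c_scene.png")[100:300,100:350];im2=cv2.imread("pics/c_side.png")[100:300,150:400]
cv2.imwrite("pics/c.png",cv2.resize(np.hstack([im,im2]),(800,320)))
E
```

```text
[501.93865647 219.47979837 161.37376476] [ 1.79972591e+02 -8.39629646e-03  8.99990946e+01] 43.625426397326976 35.76217656959726 [ 0.81097103  0.67193023 -1.14841573]
[(array([499., 218., 166.]), 0.82)]
383 [[483. 214. 136.]
 [494. 231. 176.]
 [518. 241. 196.]]
[(array([505., 216., 167.]), 0.57)]
615 [[484. 205. 137.]
 [505. 234. 178.]
 [525. 244. 196.]]
```

View pics/c.png

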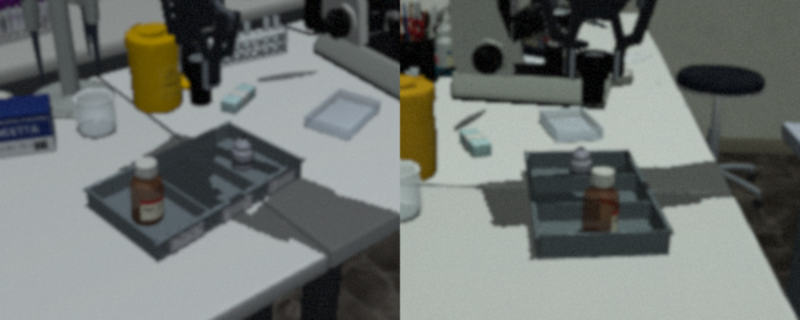

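The eyepiece hangs upright in the gripper, and the bottle (148,195) and objective (243,150) still stand in the bin. The tray is at (343,115) in the scene view. I'll carry the eyepiece over and look once near the tray.

Emit:
{"api": "apply_moves", "payload": {"rows": [[-30, 4, 0, 0, 0, 0], [-55, 8, 0, 0, 0, 0], [-60, 9, 0, 0, 0, 0], [-60, 9, 0, 0, 0, 0], [-35, 5, 0, 0, 0, 0]]}}

```text
time: 5.0
tool_pos: [535.9, -23.1, 157.6]
tcp_rot: [-179.8, 0.0, 89.9]
ft_force: [0.2, -0.0, -0.9]
finger_gap: 43.6
grip_force: 35.8
```

```bash
python3 - <<'E'
from h import *
s=sense();print(s["time"],s["tool_pos"],s["tcp_rot"],s["finger_gap"])
for cam in ["wrist","scene","side"]:
    p,d,w=cloud(cam)
    if cam=="wrist": cv2.imwrite("pics/d.png",p[:,:,::-1])
    print(cam,[(np.round(r["xyz"]),round(r["confidence"],2)) for r in models.place_of("clear_tray",cam)][:1])
    r=models.cut_out("clear_tray",cam)
    if r:
        m=r[0]["pixels"]&(d>0);q=w[m];q=q[(abs(q[:,0]-540)<85)&(abs(q[:,1]+76)<85)&(q[:,2]<26)&(q[:,2]>-5)];print(m.sum(),cv2.minAreaRect(q[:,:2].astype(np.float32)))
E
```

```text
5.0 [535.92193427 -23.12906245 157.55342814] [-1.79831210e+02  3.73872163e-03  8.98872110e+01] 43.623001221561125
wrist []
4469 ((526.091796875, -62.28438186645508), (86.16046905517578, 93.34269714355469), 17.474075317382812)
scene [(array([539., -72.,   2.]), 0.72)]
1002 ((547.6747436523438, -84.0040512084961), (99.2770767211914, 150.34616088867188), 18.694955825805664)
side [(array([538., -77.,   5.]), 0.88)]
664 ((535.5182495117188, -73.78128051757812), (78.7379150390625, 127.87059020996094), 18.162458419799805)
```

View pics/d.png

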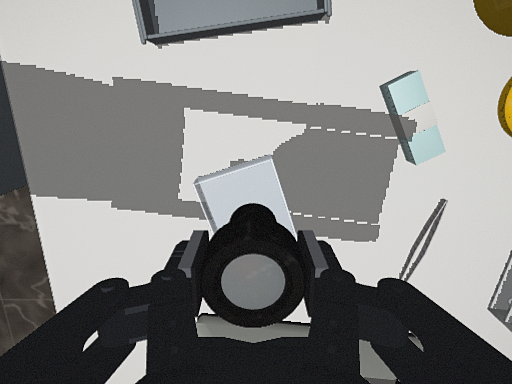

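The near part of the tray shows at (195–295, 157–230), which agrees with a centre of about (537, −75) and a yaw of about 18°. I'll move over it and descend.

Emit:
{"api": "apply_moves", "payload": {"rows": [[-26, 0.5, 10, 0, 0, 0], [-26, 0.5, 30, 0, 0, 0], [0, 0, 30, 0, 0, 0], [0, 0, 25, 0, 0, 0], [0, 0, 12, 0, 0, 0]]}}

```text
time: 6.08
tool_pos: [537.0, -71.5, 50.6]
tcp_rot: [-179.9, -0.0, 90.1]
ft_force: [-1.0, 0.2, -1.5]
finger_gap: 43.8
grip_force: 35.8
```

Emit:
{"api": "apply_moves", "payload": {"rows": [[0, 0, 8, 0, 0, 0], [0, 0, 5, 0, 0, 0], [0, 0, 2, 0, 0, 0], [0, 0, 0, 0, 0, 0], [0, 0, 0, 0, 0, 0]]}}

```text
time: 6.7
tool_pos: [538.4, -72.6, 37.8]
tcp_rot: [180.0, 0.0, 90.0]
ft_force: [0.0, 0.4, -0.2]
finger_gap: 43.1
grip_force: 35.8
```

```bash
python3 - <<'E'
from h import *
ims=[]
for cam,(a,b,c,e) in {"scene":(100,220,250,400),"side":(100,220,200,350)}.items():
    p,d,w=cloud(cam);ims.append(p[a:b,c:e,::-1])
    print([(np.round(r["xyz"]),round(r["confidence"],2)) for n in ["eyepiece_center","clear_tray"] for r in models.place_of(n,cam)[:1]])
cv2.imwrite("pics/e.png",cv2.resize(np.hstack(ims),(800,320)))
s=sense();print(s["tool_pos"],s["ft_force"])
E
```

```text
[(array([535., -71.,  40.]), 0.82), (array([537., -68.,   2.]), 0.83)]
[(array([539., -77.,  41.]), 0.76), (array([536., -77.,   5.]), 0.89)]
[538.05288071 -72.51262907  37.40159149] [ 0.33927616 -0.38779402 -0.83526015]
```

View pics/e.png

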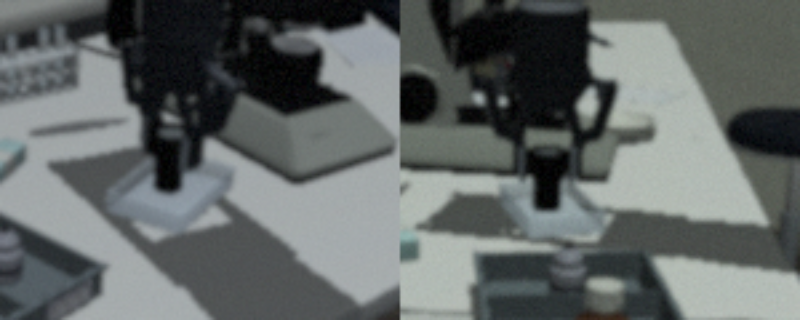

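The eyepiece is centred over the tray at (170,185) in the left view and (545,200) in the right, with its foot about 9 mm above the floor. I'll lower it gently.

Emit:
{"api": "apply_moves", "payload": {"rows": [[0, 0, 3, 0, 0, 0], [0, 0, 2, 0, 0, 0], [0, 0, 1, 0, 0, 0], [0, 0, 0.5, 0, 0, 0], [0, 0, 0, 0, 0, 0]]}}

```text
time: 7.62
tool_pos: [538.0, -72.5, 30.8]
tcp_rot: [-180.0, -0.0, 90.0]
ft_force: [-0.1, -0.6, -1.1]
finger_gap: 43.4
grip_force: 35.8
```

Emit:
{"api": "apply_moves", "payload": {"rows": [[0, 0, 0.5, 0, 0, 0], [0, 0, 0.5, 0, 0, 0], [0, 0, 0.5, 0, 0, 0], [0, 0, 0, 0, 0, 0], [0, 0, 0, 0, 0, 0]]}}

```text
time: 8.25
tool_pos: [538.0, -72.5, 29.3]
tcp_rot: [-180.0, 0.0, 90.0]
ft_force: [-0.1, -0.9, -0.1]
finger_gap: 43.7
grip_force: 35.8
```

Emit:
{"api": "apply_moves", "payload": {"rows": [[0, 0, 0.4, 0, 0, 0], [0, 0, 0.4, 0, 0, 0], [0, 0, 0, 0, 0, 0], [0, 0, 0, 0, 0, 0], [0, 0, 0, 0, 0, 0]]}}

```text
time: 8.88
tool_pos: [538.1, -72.5, 29.0]
tcp_rot: [180.0, 0.0, 90.0]
ft_force: [-2.7, -0.2, 5.3]
finger_gap: 43.7
grip_force: 36.4
```

Contact at about 5 N, so I'll release it.

Emit:
{"api": "apply_moves", "payload": {"rows": [[0, 0, 0, 0, 0, 0], [0, 0, 0, 0, 0, 0], [0, 0, 0, 0, 0, 0], [0, 0, 0, 0, 0, 0], [0, 0, 0, 0, 0, 0]], "fingers": 62}}

```text
time: 9.5
tool_pos: [538.0, -72.5, 28.4]
tcp_rot: [-180.0, -0.0, 90.0]
ft_force: [0.5, -0.1, 0.5]
finger_gap: 61.8
grip_force: 0.0
```

Emit:
{"api": "apply_moves", "payload": {"rows": [[0, 0, -5, 0, 0, 0], [0, 0, -15, 0, 0, 0], [0, 0, -30, 0, 0, 0], [0, 0, -40, 0, 0, 0], [0, 0, -40, 0, 0, 0]]}}

```text
time: 10.12
tool_pos: [538.1, -72.5, 161.0]
tcp_rot: [179.9, 0.0, 90.0]
ft_force: [0.8, -0.9, -0.4]
finger_gap: 61.9
grip_force: 0.0
```

```bash
python3 - <<'E'
from h import *
ims=[]
for cam in ["scene","side"]:
    p,d,w=cloud(cam);ims.append(p[100:260,140:400,::-1])
    for n in ["eyepiece_center","oil_bottle_center","objective_center","clear_tray"]:
        print(cam,n,[(np.round(r["xyz"]),round(r["confidence"],2)) for r in models.place_of(n,cam)[:1]])
cv2.imwrite("pics/f.png",cv2.resize(np.hstack(ims),(800,246)))
E
```

```text
scene eyepiece_center [(array([537., -73.,  35.]), 0.65)]
scene oil_bottle_center [(array([492., 306.,  42.]), 0.63)]
scene objective_center [(array([517., 144.,  31.]), 0.56)]
scene clear_tray [(array([536., -72.,   3.]), 0.88)]
side eyepiece_center [(array([539., -74.,  30.]), 0.58)]
side oil_bottle_center [(array([493., 305.,  46.]), 0.7)]
side objective_center [(array([537., -76.,   5.]), 0.6)]
side clear_tray [(array([538., -79.,   7.]), 0.57)]
```

View pics/f.png

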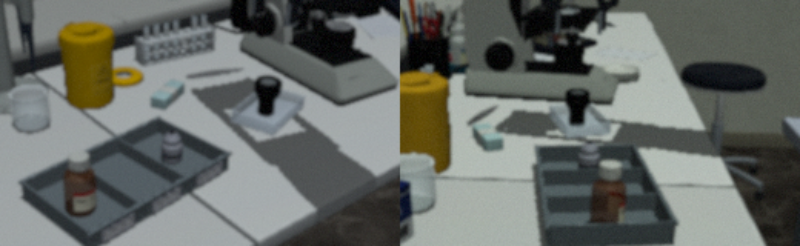

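The eyepiece stands upright on its barrel in the middle of the tray at (267,97) and (577,105). The bottle and objective still stand in the bin.

```bash
python3 -c "
from bench import job
print(job.hand_in())"
```

```text
the job is handed in; nothing more can be done
None
```

The eyepiece stands upright on its barrel near the centre of the clear tray, the bottle and objective still stand in the bin, and the job was handed in after about 10 s of the 34 s allowed.

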